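# Clip the drip grate into its station

## Robot

A 7-joint arm with a two-finger parallel gripper is mounted at the origin on a cart in front of the work surface, level with it; the furniture and walls round the work are solid. World frame = base frame: x ahead of the robot, y to its left, z up, the work surface at z = 0. Lengths are in m, angles in degrees, forces in N, time in s.
With the tool pointing down it reaches from about 0.4 to 0.925 m from the base axis. Payload 5.6 kg.
Tool frame: the origin (TCP) lies on the centre line of the jaws, within the pads' length; the fingertips stand 14 mm ahead of it and the grasp point (between the pads) lies 5 mm behind it; z points along the fingers, y is the line along which they close (so a half turn about z gives the same grasp; the last joint's range is limited). The gripper opens to 85 mm and grips with 20 to 120 N. Pads are 22 mm wide; open, the fingers measure 114 mm over their backs; the gripper's body (76 mm by 85 mm) begins 54 mm behind the grasp point. The pads swing forward as they close: fully open they stand 13 mm farther back than shut.
Start: joints at [-75.86, 26.786, -0.665, 91.828, 0.344, 61.387, -3.226], TCP at [0.186, 0.623, 0.245] pointing down, gripper open.
Joint ranges: [-144.91, 144.91], [-17.63, 115.5], [-89.93, 88.59], [15.96, 139.68], [-74.01, 254.01], [8.47, 105.57], [-167.45, 167.45]. Speed limits (degrees/s): [147.25, 147.25, 180, 180, 180, 180, 180].

## Interface

Orientations are given as a 3x3 rotation matrix whose columns are the frame's x, y, z axes.
In Python, from cell import arm, eoat, read_camera, calibration, workorder gives the robot as it stands. The module is installed in compiled form; this text tells all that it offers. Calls block until the motion is done:
- arm.move_ptp(position, orientation): joint-space move of the TCP to a pose.
- arm.move_l(position, rotation=None, speed=0.15): straight line of the TCP; rotation=None keeps the orientation; speed is the mean speed in m/s.
- arm.move_joints(angles): joint-space move.
- eoat.gripper_to(opening, effort=None): finger opening in m; effort is the grip in N (None keeps the last); returns when the fingers have stopped.
- arm.sleep(seconds).
- arm.ik(position, orientation): joint angles nearest the present ones, or None.
- arm.sense(): the state.
- read_camera(name): name is "scene" or "top"; returns the picture (420x560x3 uint8, red, green, blue); there is no depth.
- calibration(name): a dict with "fx", "fy", "cx", "cy" (pixels), "rvec" (rotation vector, rad) and "tvec" (3), from world to camera coordinates, as OpenCV has them. Camera axes: x right, y down, z forward; pixel columns grow to the right and rows downward; lengths in m; the calibration is good to about 2 mm. A picture is of the moment at which its call begins. calibration takes no time and is no camera call.
A pose or a line that the arm cannot do raises arm.IKError and nothing moves.
- workorder.job_done(): hands the job in; it is judged then, once.
The state is a dict: "time": time; "joint_positions": joint angles; "joint_velocities": joint speeds; "joint_torque": joint torques, N m; "tool_pos": TCP position; "ee_rot": TCP orientation; "contact_force": force on the tool from outside, world axes, zero at the start; "moment": the same for the moment, N m; "opening": finger opening in m; "grip_force": force on a finger pad.
Only numpy, scipy, OpenCV 4.12 (cv2) and the standard library are available. Lean on these libraries where they do the work, as an engineer would, in place of code of your own. Each camera call takes 0.05 s, during which the arm holds its last target. There are 200 camera calls.

## Task

Put the steel drip grate back on its drip station, grip upwards: its two ears slide down between the brass spring clips in the slots of the two posts, and it must be pressed fully home, flat on both seats, and let go. The posts are clamped up to a centimetre and a half off the middle of the tray, so feel for the slots; push slowly and never with more than about 25 N, and leave the other things on the counter where they are.

Things in the scene. Friction and masses are not known exactly. Their poses are not given: they have to be found in the camera images.
- grate: loose steel drip grate, about 0.2 kg: plate 90 (x) x 110 (y) mm, its surface 12 mm above the origin, pressable anywhere; an ear at each y end out to +-67 mm; black upright grip in the middle, 12 (x) x 34 (y) mm, from 12 to 42 mm above the origin. Origin: centre of the underside; z up, y from ear to ear. Starts standing on the counter; fits either way round
- ear_a (a point): centre of the underside of the grate's ear at its +y end, 63 mm from the grate's centre, level with the grate's origin. Each ear is 24 mm wide in x and 12 mm high, chamfered to 22 mm over its lowest 3 mm
- ear_b (a point): the same at the grate's -y end
- grip_top (a point): centre of the top of the grate's black grip, 42 mm above the grate's underside
- drip_station: fixed drip station, steel tray 116 (x) x 172 (y) x 18 mm, black mat. Origin: centre of its underside, exactly on the counter; y from post to post. In it a carriage with two grey posts (78 mm wide in x, y = +-58 to +-82.5 mm, top 54 mm above the counter) is clamped up to 14 mm off the tray's middle to +x or -x, differently each time; see the other two points
- station_end_a (a point): point on the tray's centre line at its +y end, 63 mm from the origin and 25 mm up (height of the seats); it does NOT shift with the carriage, whose offset in x must be seen or felt. Post: upright slot 27 mm wide in x, open above and to the middle, back wall 70.5 mm from the centre with a brass strip flaring out to 61 mm up, floor = seat 25 mm above the counter
- station_end_b (a point): the same at the -y end. In each slot both x sides carry a brass leaf on a spring: 27 mm apart at their tops (53 mm up), 21 mm from 42 mm up down to 27; the 24 mm ear spreads them, and the clips together resist with about 10 to 18 N. Home: grate's underside 25 mm up, its y axis along the station's (or half a turn), x by the carriage. Laid beside the slots it stays 54 mm up, on the posts
- spoon_a: bystander, leave it alone: teaspoon, 140 x 30 x 10 mm, origin at the centre of its underside
- cinnamon_shaker: bystander, leave it alone: white cinnamon shaker with a domed top, 44 x 44 x 90 mm, origin at the centre of its underside
- tamper: bystander, leave it alone: coffee tamper with brown wooden handle, 58 x 58 x 84 mm, origin at the centre of its underside
- service_bell: bystander, leave it alone: cream service bell on a black foot, 69 x 69 x 59 mm, origin at the centre of its underside
- milk_jug: bystander, leave it alone: steel milk jug, 69 x 97 x 96 mm, origin at the centre of its underside

How it is judged (in metres and radians):
On the way:
1. the grate is held or laid above the station, not yet home (horizontal distance between grate and drip_station below 0.03 m and z of grate in the frame of drip_station above 0.04 m), for 0.1 s.
At the end, for the whole second after the job is handed in: The grate lies at rest in the station, grip up, let go: underside of both ears at most 1.8 mm above their seats, within 4 mm of the station's middle in y and 18 mm in x (it follows the carriage), tilted less than 0.03 rad, its y axis along the station's within 0.08 rad (x of grate in the frame of drip_station between -0.018 and 0.018 m and y of grate in the frame of drip_station between -0.004 and 0.004 m and z of each of ear_a, ear_b in the frame of drip_station below 0.0268 m and z of grate in the frame of drip_station above 0.022 m and angle between grate's own z axis and vertical below 0.03 rad and angle between the y axis of grate and the y axis of drip_station, either way round below 0.08 rad and linear speed of grate below 0.01 m/s); the robot touches nothing.
It fails at once if the grate presses on the station with more than 50 N, counting the pinch of the clips, about 16 N (contact force between grate and drip_station above 50 N).
It fails at once if a bystander is shifted by more than 20 mm (distance of any of spoon_a, cinnamon_shaker, tamper, service_bell, milk_jug from where it was at the start of the episode above 0.02 m).
It also fails if it takes over 72 s, if anything falls off the work surface, if the arm or the gripper's body presses on something with over 40 N, if the wrist force passes 120 N, or if a joint passes its speed limit or range.

## Working session

There is one attempt and no reset: what is moved stays moved. The work goes in short steps, each a Python script; the robot and the scene stay as the last script left them, time stands still between calls to the robot, and variables do not carry over. Pictures are saved under pics/ and viewed, at most 10 in all, crops included, and the job is handed in when it is done.

```bash
mkdir -p pics; cat > h.py <<'E'
import numpy as np, cv2
from cell import arm, eoat, read_camera, calibration, workorder
def cal(n):
    c=calibration(n); K=np.array([[c['fx'],0,c['cx']],[0,c['fy'],c['cy']],[0,0,1.]])
    return K,np.array(c['rvec'],float).reshape(3),np.array(c['tvec'],float).reshape(3)
def px2plane(n,uv,z):
    K,r,t=cal(n); R=cv2.Rodrigues(r)[0]; C=-R.T@t
    uv=np.atleast_2d(np.asarray(uv,float)); d=(R.T@np.linalg.inv(K)@np.c_[uv,np.ones(len(uv))].T).T
    return C+d*((z-C[2])/d[:,2])[:,None]
def proj(n,P):
    K,r,t=cal(n); return cv2.projectPoints(np.atleast_2d(np.asarray(P,float)),r,t,K,None)[0].reshape(-1,2)
def snap(n,f):
    im=read_camera(n); cv2.imwrite('pics/'+f+'.png',cv2.cvtColor(im,cv2.COLOR_RGB2BGR)); return im
E
python3 - <<'E'
from h import *
for n in('scene','top'):
    im=snap(n,n+'0'); K,r,t=cal(n); R=cv2.Rodrigues(r)[0]; print(n,K[0,0],K[0,2],K[1,2],-R.T@t,R[2])
s=arm.sense(); print(s['time'],s['tool_pos'],s['ee_rot'],s['contact_force'])
E
```

```text
scene 496.9061830156756 283.7011411299941 214.0399915720325 [1.33074544 0.37274162 1.22867092] [-0.55286196 -0.16816589 -0.81612737]
top 443.47796820034404 279.3263744792563 202.28374132756898 [0.33003018 0.01243316 1.16711851] [ 0.18594725  0.10091223 -0.97736398]
0.1 [0.18568679 0.62240167 0.24440792] [[-9.58279932e-01  2.85831171e-01 -3.35834865e-04]
 [ 2.85831334e-01  9.58278572e-01 -1.62114334e-03]
 [-1.41549945e-04 -1.64950126e-03 -9.99998630e-01]] [-0.32549228  0.07925441 -0.39799832]
```

View pics/top0.png

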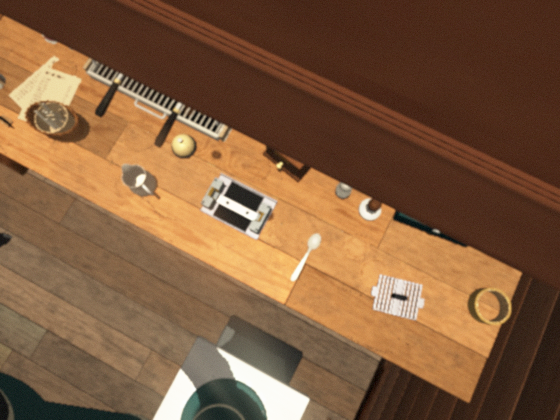

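View pics/scene0.png

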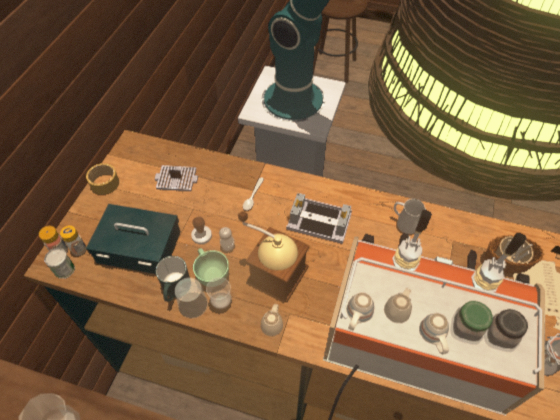

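The top view shows the station at about (240,207), the grate at (398,297), the spoon at (307,257), the tamper at (370,207) and the jug at (140,180). In the scene view the station is at (320,218) and the grate at (176,178). I'll zoom in on both.

```bash
python3 - <<'E'
import cv2, numpy as np
t=cv2.imread('pics/top0.png'); s=cv2.imread('pics/scene0.png')
def c(i,x,y,w=80,h=60): return cv2.resize(i[y:y+h,x:x+w],(400,300),interpolation=cv2.INTER_CUBIC)
cv2.imwrite('pics/m1.png',np.vstack([np.hstack([c(t,200,175),c(t,360,267)]),np.hstack([c(s,280,185),c(s,136,148)])]))
E
```

```text
(no output)
```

View pics/m1.png

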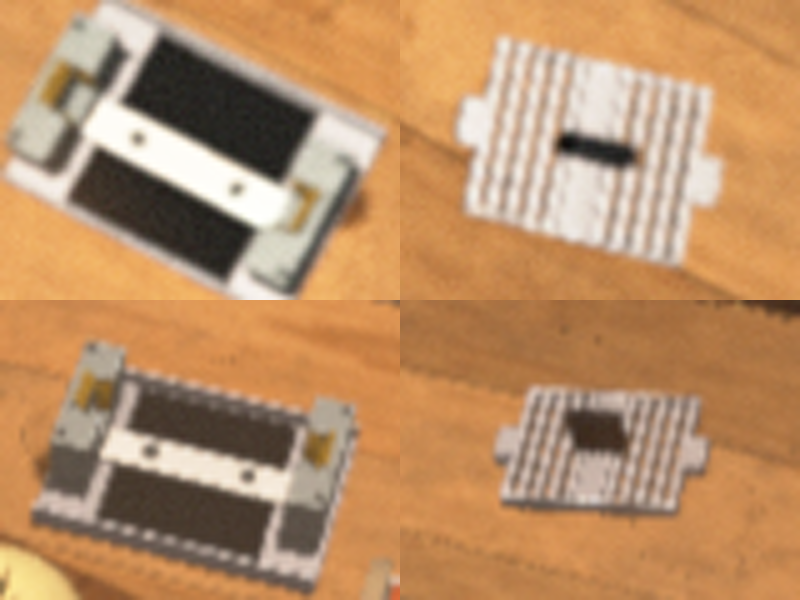

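```bash
python3 - <<'E'
from h import *
np.set_printoptions(precision=4,suppress=True)
# grate
for n,(x,y,w,h) in {'top':(365,267,65,60),'scene':(150,160,52,36)}.items():
    im=cv2.cvtColor(cv2.imread(f'pics/{n}0.png'),cv2.COLOR_BGR2HSV)[y:y+h,x:x+w]
    hsv=cv2.resize(im,None,fx=4,fy=4,interpolation=cv2.INTER_LINEAR)
    m=((hsv[...,1]<95)).astype(np.uint8)
    dark=((hsv[...,2]<70)).astype(np.uint8)
    m=cv2.morphologyEx(m|dark,cv2.MORPH_CLOSE,np.ones((13,13)))
    c=max(cv2.findContours(m,cv2.RETR_EXTERNAL,cv2.CHAIN_APPROX_NONE)[0],key=cv2.contourArea)[:,0]
    P=px2plane(n,(c+.5)/4-.5+[x,y],.012)[:,:2].astype(np.float32)
    r=cv2.minAreaRect(P); print(n,'grate',r, cv2.boxPoints(r))
    c=max(cv2.findContours(dark,cv2.RETR_EXTERNAL,cv2.CHAIN_APPROX_NONE)[0],key=cv2.contourArea)[:,0]
    for z in (.027,.042):
        print(' grip',z,cv2.minAreaRect(px2plane(n,(c+.5)/4-.5+[x,y],z)[:,:2].astype(np.float32)))
f=lambda n,p,o,z:px2plane(n,(np.array(p,float)+.5)/5-.5+o,z)[:,:2]
T,S=[200,175],[280,185]
print('tray top far edge, corner LL',f('top',[(103,2),(385,130),(5,175)],T,.018))
print('bar top: screws, ends',f('top',[(138,138),(237,188),(100,100),(80,135)],T,.02))
print('post tops L',f('top',[(75,15),(122,42),(10,135)],T,.054),'R',f('top',[(312,140),(358,160),(285,295)],T,.054))
S=np.array(S)
q=lambda p:[(a,b-300) for a,b in p]
print('scene tray',f('scene',q([(32,510),(315,590),(355,432)]),S,.018))
print('scene screws',f('scene',q([(151,452),(248,476)]),S,.02))
print('scene posts L',f('scene',q([(90,343),(126,350),(85,452),(50,440)]),S,.054),'R',f('scene',q([(318,397),(355,408),(322,508),(285,498)]),S,.054))
E
```

```text
top grate ((0.47092193365097046, -0.24832844734191895), (0.09414535760879517, 0.1375468224287033), 14.154888153076172) [[ 0.4085 -0.1932]
 [ 0.4421 -0.3265]
 [ 0.5334 -0.3035]
 [ 0.4997 -0.1701]]
 grip 0.027 ((0.4710215926170349, -0.2480584681034088), (0.00811676774173975, 0.03610922768712044), 14.704463958740234)
 grip 0.042 ((0.46916663646698, -0.2446313202381134), (0.00800997857004404, 0.03563416376709938), 14.704477310180664)
scene grate ((0.47325170040130615, -0.24543091654777527), (0.09882013499736786, 0.1365278959274292), 13.263508796691895) [[ 0.4095 -0.1903]
 [ 0.4408 -0.3232]
 [ 0.537  -0.3005]
 [ 0.5057 -0.1677]]
 grip 0.027 ((0.4725160300731659, -0.2478184849023819), (0.022512249648571014, 0.03497745469212532), 2.480783700942993)
 grip 0.042 ((0.48322898149490356, -0.24007225036621094), (0.02223123610019684, 0.034540820866823196), 2.480815887451172)
tray top far edge, corner LL [[0.5416 0.3068]
 [0.5494 0.1396]
 [0.4348 0.3064]]
bar top: screws, ends [[0.4846 0.2533]
 [0.4852 0.194 ]
 [0.4933 0.2813]
 [0.4718 0.2814]]
post tops L [[0.5221 0.307 ]
 [0.5207 0.2783]
 [0.4509 0.3053]] R [[0.5205 0.1664]
 [0.5221 0.1406]
 [0.4434 0.1408]]
scene tray [[0.5517 0.1431]
 [0.5559 0.3144]
 [0.4398 0.3115]]
scene screws [[0.492  0.1989]
 [0.4916 0.2583]]
scene posts L [[0.4498 0.1477]
 [0.4484 0.1696]
 [0.5271 0.1673]
 [0.525  0.1455]] R [[0.448  0.2869]
 [0.4494 0.3094]
 [0.5241 0.3072]
 [0.5237 0.2854]]
```

```bash
cat >> h.py <<'E'
def rot(deg,flip=1):
    "tool down, closing axis (tool y) at deg from world x"
    a=np.radians(deg); y=flip*np.array([np.cos(a),np.sin(a),0]); z=np.array([0,0,-1.]); return np.c_[np.cross(y,z),y,z]
def st():
    s=arm.sense(); return round(s['time'],2),np.round(s['tool_pos'],4),np.round(s['contact_force'],2),np.round(s['moment'],2),round(s['opening'],4),round(s['grip_force'],1)
E
python3 - <<'E'
from h import *
g=[.472,-.247]
for f in (1,-1):
    print(f,*[None if q is None else np.round(q,1) for q in (arm.ik([*g,.2],rot(14.2,f)),arm.ik([*g,.031],rot(14.2,f)),arm.ik([.487,.2255,.056],rot(.3,f)))])
E
```

```text
1 [-12.6  22.8  45.8 113.  -20.5  52.5  57.9] [  3.3  36.4  26.2 116.8 -28.7  33.1  63.8] [-45.4  33.   21.4 115.8 -20.4  34.8  -9.9]
-1 [-30.4  40.5  77.6 113.8 -44.8  64.3 -99.1] [-21.5  54.4  63.3 118.1 -64.9  53.4 -86.3] [-17.3  32.8 -13.9 113.9  13.2  34.8 140.3]
```

```bash
python3 - <<'E'
from h import *
R=rot(14.2)
arm.move_ptp([.472,-.247,.2],R); eoat.gripper_to(.05,60)
print(st())
arm.move_l([.472,-.247,.08]); arm.move_l([.472,-.247,.032],speed=.05); print(st())
eoat.gripper_to(.005,60); print(st())
arm.move_l([.472,-.247,.17],speed=.1); arm.sleep(.3); print(st(), np.round(arm.sense()['joint_positions'],1))
snap('scene','s1'); snap('top','t1')
import cv2
t=cv2.imread('pics/top0.png')
E
python3 - <<'E'
import cv2,numpy as np
a=cv2.imread('pics/t1.png');b=cv2.imread('pics/s1.png')
cv2.imwrite('pics/m2.png',np.hstack([cv2.resize(a[180:360,300:480],(400,400)),cv2.resize(b[60:240,90:270],(400,400))]))
E
```

```text
(3.75, array([ 0.472, -0.247,  0.2  ]), array([-0.7 ,  0.15,  0.01]), array([-0.01, -0.02,  0.01]), 0.0501, 0.0)
(5.81, array([ 0.4722, -0.2472,  0.0322]), array([-0.63,  0.61,  0.44]), array([-0.02, -0.  , -0.03]), 0.0499, 0.0)
(6.24, array([ 0.4722, -0.2471,  0.0324]), array([-1.25,  0.91,  5.06]), array([ 0.1 ,  0.13, -0.01]), 0.0115, 59.4)
(8.07, array([ 0.4719, -0.247 ,  0.1698]), array([-0.19, -0.22, -2.29]), array([0.02, 0.  , 0.  ]), 0.0104, 58.7) [-11.   25.5  44.2 114.3 -23.3  49.3  60.2]
```

View pics/m2.png

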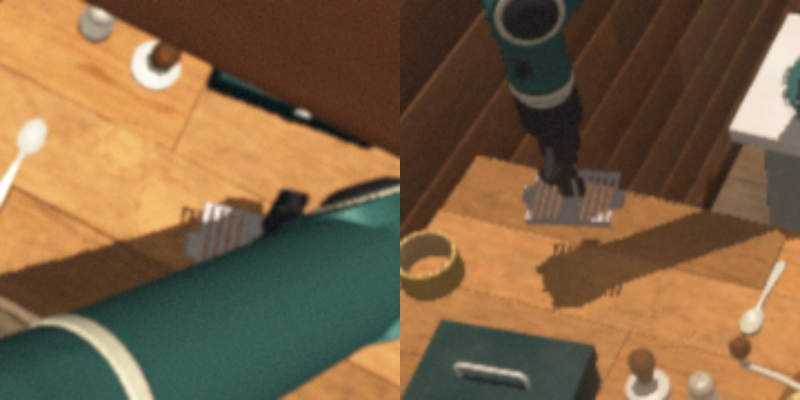

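The grate is held level at about (560,195) in the right-hand panel, clear of the counter. Next I'll carry it above the station.

```bash
python3 - <<'E'
from h import *
arm.move_ptp([.487,.2255,.17],rot(.3)); print(st(), np.round(arm.sense()['joint_positions'],1))
arm.move_l([.487,.2255,.11],speed=.1); arm.sleep(.3); print(st())
a=snap('top','t2'); b=snap('scene','s2')
c=lambda i,x,y:cv2.resize(i[y:y+75,x:x+100],(400,300),interpolation=cv2.INTER_CUBIC)
o=np.vstack([np.hstack([c(a,190,165),c(cv2.imread('pics/top0.png')[...,::-1],190,165)]),np.hstack([c(b,270,160),c(cv2.imread('pics/scene0.png')[...,::-1],270,160)])])
cv2.imwrite('pics/m3.png',np.ascontiguousarray(o[...,::-1]))
E
```

```text
(9.9, array([0.4875, 0.2242, 0.1702]), array([ 0.04, -0.59, -1.39]), array([-0.07, -0.03, -0.01]), 0.0109, 58.5) [-63.5  26.   44.6 113.8 -23.8  49.6  -5.8]
(10.95, array([0.4872, 0.2257, 0.1105]), array([ 0.54, -0.25, -2.97]), array([ 0.04, -0.02,  0.01]), 0.0105, 58.6)
```

View pics/m3.png

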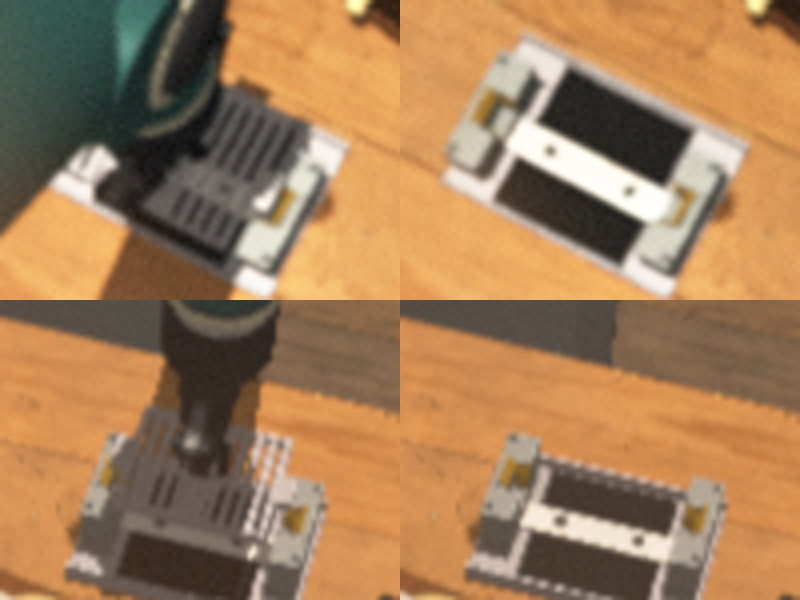

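```bash
python3 - <<'E'
from h import *
np.set_printoptions(precision=4,suppress=True)
a=cv2.imread('pics/top0.png'); b=cv2.imread('pics/scene0.png'); a2=cv2.imread('pics/t2.png'); b2=cv2.imread('pics/s2.png')
c=lambda i,x,y,w=40,h=30:cv2.resize(i[y:y+h,x:x+w],(400,300),interpolation=cv2.INTER_CUBIC)
cv2.imwrite('pics/m4.png',np.vstack([np.hstack([c(b,284,189),c(b,328,203)]),np.hstack([c(b2,326,193),c(a2,242,200)])]))
f=lambda n,p,z:px2plane(n,p,z)[:,:2]
# model check: project slot centre-line points from the estimated carriage pose
for n in('scene','top'):
    print(n,proj(n,[[.487,.2255+s*.067,.0905] for s in(1,-1)]),proj(n,[[.487,.2255+s*.0705,.061] for s in(1,-1)]))
E
```

```text
scene [[343.2765 207.3736]
 [297.9164 196.1039]] [[343.4157 213.6936]
 [296.4923 201.9331]]
top [[210.6468 188.3256]
 [257.8394 212.673 ]] [[211.2374 190.4969]
 [259.6452 215.4949]]
```

View pics/m4.png

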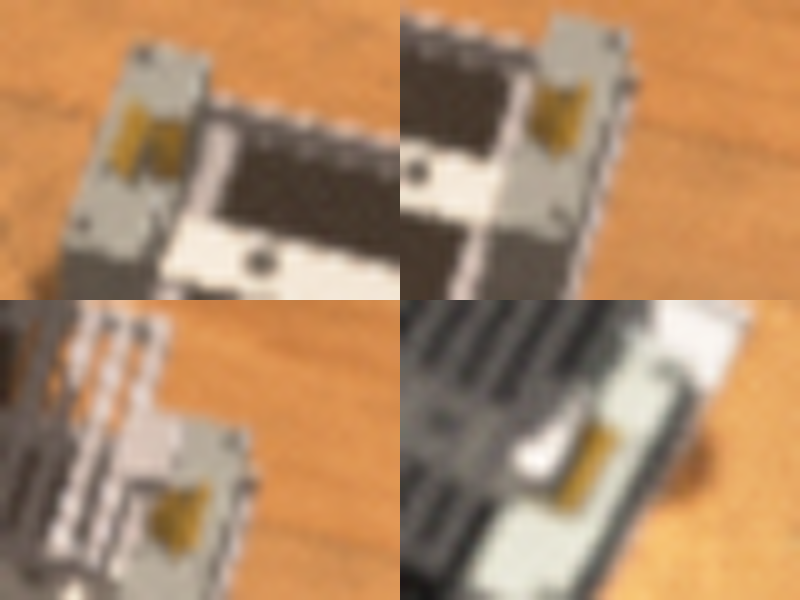

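The right ear's outer edge in the scene view is at about (343.4,207.2), and I predicted (343.3,207.4), so the scene camera agrees with the arm here. I'll now locate the brass strips the same way.

```bash
python3 - <<'E'
from h import *
np.set_printoptions(precision=4,suppress=True)
a=cv2.imread('pics/top0.png'); b=cv2.imread('pics/scene0.png')
def brass(n,im,x,y,w,h):
    hsv=cv2.cvtColor(cv2.resize(im[y:y+h,x:x+w],None,fx=8,fy=8,interpolation=cv2.INTER_CUBIC),cv2.COLOR_BGR2HSV)
    m=(hsv[...,1]>110).astype(np.uint8)
    k,l,s,c=cv2.connectedComponentsWithStats(m)
    for i in range(1,k):
        X,Y,W,H,A=s[i]
        if A>150 and X>0 and Y>0 and X+W<8*w and Y+H<8*h:
            cn=cv2.findContours((l==i).astype(np.uint8),0,1)[0][0][:,0]
            P=px2plane(n,(cn+.5)/8-.5+[x,y],.054)[:,:2]
            print(n,A/64,'cent px',(c[i]+.5)/8-.5+[x,y],'cent@54',px2plane(n,(c[i]+.5)/8-.5+[x,y],.054)[0,:2],'x',P[:,0].min(),P[:,0].max(),'y',P[:,1].min(),P[:,1].max())
brass('scene',b,291,195,14,14); brass('scene',b,337,207,14,16)
brass('top',a,205,183,14,16); brass('top',a,253,207,16,16)
f=lambda n,p,z:px2plane(n,p,z)[:,:2]
print('scene strips outer',f('scene',[(345.7,214.2),(295.6,202)],.061)); print('top strips',f('top',[(211,191.6),(260.6,215.6)],.061))
E
```

```text
scene 37.5 cent px [298.3755 202.911 ] cent@54 [0.4837 0.16  ] x 0.47082644730099954 0.496903366505705 y 0.149920534457277 0.17188283936102924
scene 27.8125 cent px [343.4258 214.2673] cent@54 [0.4839 0.296 ] x 0.47047076246147435 0.49655906931869054 y 0.28801799348183976 0.30295170270611005
top 33.296875 cent px [211.4234 191.2005] cent@54 [0.4866 0.2964] x 0.4746737348612594 0.4969698900819736 y 0.28304808525117364 0.3026126913523242
top 15.78125 cent px [260.5729 215.3949] cent@54 [0.4893 0.1539] x 0.47614313178541456 0.4974496872717221 y 0.15046285374053447 0.161584107138745
scene strips outer [[0.4868 0.3027]
 [0.488  0.1526]]
top strips [[0.4842 0.2951]
 [0.4879 0.1527]]
```

```bash
cat >> h.py <<'E'
def down(x,y,z0,z1,step,lim,speed=.02,tare=-2.5):
    z=z0
    while z>z1+1e-6:
        z=max(z-step,z1); arm.move_l([x,y,z],speed=speed); s=arm.sense(); F=s['contact_force']
        print(f"{z:.4f} z{s['tool_pos'][2]:.4f} F {F[0]:.1f} {F[1]:.1f} {F[2]-tare:.1f} M {np.round(s['moment'],2)} t{s['time']:.1f}")
        if F[2]-tare>lim or np.hypot(F[0],F[1])>12: print('STOP'); break
    return z
E
python3 - <<'E'
from h import *
R=rot(.5); arm.move_l([.4868,.227,.095],R,speed=.05); arm.sleep(.2); print(st())
down(.4868,.227,.095,.074,.0015,5)
E
```

```text
(11.7, array([0.487 , 0.227 , 0.0952]), array([-1.1 , -0.15, -1.04]), array([-0.01, -0.02,  0.03]), 0.0108, 58.6)
0.0935 z0.0935 F 0.4 -0.8 0.2 M [-0.01  0.02 -0.03] t11.9
0.0920 z0.0919 F 0.4 -0.5 0.2 M [ 0.01 -0.03  0.04] t12.2
0.0905 z0.0904 F -0.5 -0.8 0.7 M [ 0.01 -0.01 -0.  ] t12.4
0.0890 z0.0889 F 0.7 0.3 1.0 M [0.02 0.01 0.03] t12.7
0.0875 z0.0874 F 0.7 -1.1 0.1 M [-0.02  0.02 -0.05] t12.9
0.0860 z0.0859 F -1.1 -0.4 0.8 M [ 0.03  0.02 -0.  ] t13.2
0.0845 z0.0844 F 0.2 -0.4 1.1 M [ 0.03 -0.   -0.05] t13.4
0.0830 z0.0829 F 0.7 0.1 0.3 M [-0.02 -0.01  0.01] t13.7
0.0815 z0.0814 F -0.3 0.4 -0.5 M [-0.04 -0.02 -0.01] t13.9
0.0800 z0.0799 F -0.7 0.2 0.2 M [-0.02  0.04 -0.01] t14.2
0.0785 z0.0783 F -1.3 0.5 0.6 M [-0.    0.28 -0.06] t14.4
0.0770 z0.0768 F -2.2 0.8 1.1 M [ 0.05  0.54 -0.16] t14.7
0.0755 z0.0755 F -3.6 -0.6 4.3 M [ 0.1   0.88 -0.12] t14.9
0.0740 z0.0741 F -4.6 -0.5 6.4 M [ 0.12  0.97 -0.17] t15.2
STOP
```

The ears are in the slots, with the underside at about 42 mm. The +x leaves push back with 4.6 N, so I'll ease towards −x until that side force is near zero, then press on.

```bash
python3 - <<'E'
from h import *
x=.4868
for i in range(5):
    F=np.mean([arm.sense()['contact_force'] for _ in range(1)],0)
    if abs(F[0])<1.2: break
    x+=.0006*np.sign(F[0]); arm.move_l([x,.227,.074],speed=.01); arm.sleep(.1); print(round(x,4),st()[2:4])
down(x,.227,.074,.066,.001,16)
print(x)
E
```

```text
0.4862 (array([-2.86,  0.38,  3.47]), array([ 0.16,  0.56, -0.14]))
0.4856 (array([-0.44,  1.04,  1.78]), array([ 0.27,  0.03, -0.05]))
0.0730 z0.0735 F -0.8 0.9 8.0 M [ 0.12  0.18 -0.03] t16.1
0.0720 z0.0727 F -0.8 -0.4 10.9 M [ 0.1   0.26 -0.01] t16.4
0.0710 z0.0718 F -1.5 -0.4 11.5 M [ 0.05  0.31 -0.07] t16.6
0.0700 z0.0704 F -0.4 0.9 7.3 M [ 0.23  0.09 -0.07] t16.9
0.0690 z0.0692 F -0.6 -0.0 8.0 M [ 0.13  0.02 -0.02] t17.1
0.0680 z0.0682 F 0.8 0.7 7.7 M [ 0.2  -0.02 -0.09] t17.4
0.0670 z0.0671 F 0.6 1.1 6.8 M [ 0.13 -0.09 -0.08] t17.6
0.0660 z0.0661 F 0.5 1.4 7.3 M [ 0.11 -0.12 -0.08] t17.9
0.48560000000000003
```

```bash
python3 - <<'E'
from h import *
x=.4856
z=down(x,.227,.066,.0585,.0015,16)
if z<.0586: z=down(x,.227,.0585,.0535,.0005,17,.01)
arm.sleep(.3); print(st())
E
```

```text
0.0645 z0.0645 F 0.4 1.2 5.7 M [ 0.14 -0.11 -0.04] t18.1
0.0630 z0.0630 F 0.7 -0.3 5.9 M [ 0.14 -0.18 -0.01] t18.4
0.0615 z0.0615 F 1.0 0.7 6.2 M [ 0.11 -0.23 -0.1 ] t18.6
0.0600 z0.0600 F 1.3 0.0 6.1 M [ 0.13 -0.24 -0.13] t18.9
0.0585 z0.0585 F -0.3 -0.2 5.5 M [ 0.09 -0.25 -0.13] t19.1
0.0580 z0.0581 F 1.2 -0.2 7.5 M [ 0.03 -0.22 -0.05] t19.4
0.0575 z0.0577 F 0.7 0.7 7.6 M [-0.   -0.22 -0.01] t19.6
0.0570 z0.0573 F 0.3 -1.1 9.5 M [ 0.   -0.12 -0.06] t19.9
0.0565 z0.0573 F -0.8 -0.0 15.0 M [-0.21  0.27 -0.09] t20.1
0.0560 z0.0573 F -2.9 -1.1 20.0 M [-0.29  0.61 -0.04] t20.4
STOP
(20.7, array([0.4859, 0.227 , 0.0573]), array([-2.34, -0.87, 17.67]), array([-0.34,  0.55, -0.02]), 0.0109, 61.6)
```

```bash
python3 - <<'E'
from h import *
x=.4859
arm.move_l([x,.227,.0572],speed=.01); arm.sleep(.2); print(st())
eoat.gripper_to(.05); print(st())
arm.move_l([x,.227,.13],speed=.1); arm.sleep(.2); print(st()); tare=arm.sense()['contact_force'][2]
eoat.gripper_to(0,60)
for y in (.227+.042,.227-.042):
    arm.move_l([x,y,.13],speed=.1); arm.move_l([x,y,.062],speed=.05)
    print(y); down(x,y,.062,.053,.0015,12,tare=tare); down(x,y,.053,.0465,.0005,15,.01,tare=tare)
    arm.sleep(.2); print(st()); arm.move_l([x,y,.13],speed=.1)
print(st())
E
```

```text
(21.18, array([0.4857, 0.2269, 0.0573]), array([-0.85, -0.65,  6.65]), array([-0.03,  0.14, -0.09]), 0.0108, 60.3)
(21.63, array([0.4856, 0.2269, 0.0569]), array([-0.65, -0.57,  0.59]), array([0.01, 0.02, 0.01]), 0.05, 0.0)
(22.71, array([0.4856, 0.2268, 0.1294]), array([ 0.16,  0.62, -0.82]), array([ 0.01, -0.02, -0.02]), 0.05, 0.0)
0.269
0.0605 z0.0605 F -0.0 -0.5 0.8 M [-0.03 -0.05  0.01] t25.6
0.0590 z0.0589 F -0.8 0.7 0.4 M [-0.03 -0.01 -0.06] t25.8
0.0575 z0.0574 F -0.0 0.1 0.8 M [ 0.02  0.04 -0.01] t26.1
0.0560 z0.0559 F 0.2 0.1 1.0 M [ 0.   -0.01 -0.01] t26.3
0.0545 z0.0544 F -0.2 0.1 0.7 M [-0.03  0.01  0.03] t26.6
0.0530 z0.0529 F 0.2 0.4 0.7 M [0.05 0.02 0.02] t26.8
0.0525 z0.0525 F 0.1 0.0 0.8 M [ 0.01 -0.02 -0.03] t27.1
0.0520 z0.0520 F -0.2 -0.8 0.9 M [ 0.02 -0.02 -0.01] t27.3
0.0515 z0.0515 F -0.3 -0.3 0.1 M [ 0.03 -0.01 -0.  ] t27.6
0.0510 z0.0511 F -0.4 0.8 2.8 M [-0.11  0.06  0.04] t27.8
0.0505 z0.0511 F -0.7 -1.2 7.9 M [-0.12  0.41  0.02] t28.1
0.0500 z0.0510 F -3.1 -1.3 13.1 M [-0.35  0.71 -0.01] t28.3
0.0495 z0.0510 F -5.1 -2.8 16.6 M [-0.45  0.99  0.01] t28.6
ST
[... 410 characters left out ...]
5
0.0530 z0.0529 F 1.0 0.8 1.1 M [-0.03 -0.02  0.04] t33.7
0.0525 z0.0525 F -0.7 -0.1 0.0 M [ 0.01 -0.06  0.02] t34.0
0.0520 z0.0520 F -0.1 -0.6 0.9 M [ 0.01  0.06 -0.01] t34.2
0.0515 z0.0515 F -1.1 0.3 0.2 M [-0.03 -0.04 -0.  ] t34.5
0.0510 z0.0511 F -1.2 -0.1 3.1 M [0.01 0.07 0.08] t34.7
0.0505 z0.0510 F -1.3 -0.4 8.8 M [-0.18  0.42  0.03] t35.0
0.0500 z0.0510 F -3.9 -0.6 14.4 M [-0.23  0.75  0.04] t35.2
0.0495 z0.0510 F -5.1 -2.1 19.8 M [-0.38  1.12  0.02] t35.5
STOP
(35.67, array([0.4861, 0.185 , 0.051 ]), array([-4.74, -1.53, 17.78]), array([-0.31,  1.11, -0.02]), -0.0003, 9.2)
(36.63, array([0.4854, 0.185 , 0.1295]), array([ 1.01, -0.67,  0.64]), array([-0.06,  0.02, -0.02]), 0.0, 0.0)
```

Both ends stop at exactly the predicted 51.0 mm, so the grate is flat on both seats. One last look before I hand it in.

```bash
python3 - <<'E'
from h import *
arm.move_l([.4859,.185,.25],speed=.15); arm.sleep(.2)
b=snap('scene','s3')
cv2.imwrite('pics/m5.png',cv2.resize(b[150:285,230:410],(720,540),interpolation=cv2.INTER_CUBIC)[...,::-1].copy())
E
```

```text
(no output)
```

View pics/m5.png

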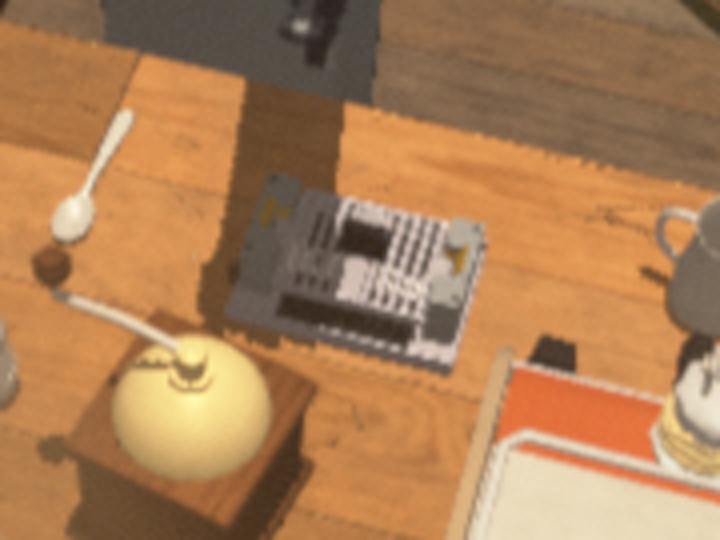

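The grate sits flat between the posts, centred at about (365,265), with its grip up at (365,237). The gripper is clear and the things beside it haven't moved.

```bash
python3 -c "
from h import *
print(workorder.job_done())"
```

```text
the job is handed in; nothing more can be done
None
```

The grate is pressed home on both seats with its grip up and let go, no push went above about 20 N, and the job is handed in at about 38 s (the hand-in call returned no verdict).

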